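# Load two touch mixers and hold the large flask down on its sprung ring

## Robot

A 7-joint arm with a two-finger parallel gripper is mounted at the origin on a cart in front of the work surface, level with it; the furniture and walls round the work are solid. World frame = base frame: x ahead of the robot, y to its left, z up, the work surface at z = 0. Lengths are in mm, angles in rad, forces in N, time in s.
With the tool pointing down it reaches from about 400 to 850 mm from the base axis. Payload 10.4 kg.
Tool frame: the origin (TCP) lies at the very end of the fingers, on their centre line; the grasp point (between the pads) lies 19 mm behind it; x points along the fingers, y is the direction in which the jaws open and shut, and the axes are right-handed (so a half turn about x gives the same grasp; the last joint's range is limited). The gripper opens to 87 mm and grips with 3 to 60 N. Pads are 19 mm wide; open, the fingers measure 117 mm over their backs; the gripper's body (75 mm by 190 mm) begins 51 mm behind the grasp point.
Start: joints at [-1.277, 0.332, -0.065, 1.46, 0.022, 1.35, -0.088], TCP at [194.692, 593.928, 188.376] pointing down, gripper open.
Joint ranges: [-2.6, 2.6], [-0.5, 2.12], [-1.47, 1.34], [0.16, 2.42], [-1.27, 4.41], [0.06, 2.06], [-2.6, 2.6]. Speed limits (rad/s): [2.22, 2.22, 2.79, 2.79, 3.14, 3.14, 3.14].

## Interface

Orientations are given as a unit quaternion [w, x, y, z].
In Python, from plant import env gives the robot as it stands. The module is installed in compiled form; this text tells all that it offers.
- The arm moves only by the tool servo_tool, never from a script. Its argument "deltas" is a list of rows, each a list of 3 entries, a list of its own where there are three numbers: the turn, a rotation vector about the tool's x, y, z in units of 8 degrees (1.0 is 8 degrees), then the shift along the tool's x, y, z in units of 50 mm (1.0 is 50 mm), then the closure in counts, from 0 (fully open) to 255 (shut). A call has 1 to 8 rows; each row shifts and turns the pose as measured when the row begins, along the tool's axes as they then stand; what a row does not reach is not made up. A row lasts 1/8 s, in which the tool goes at most 62.5 mm and 10.7 degrees, less where a joint would pass 70% of its speed; a pose out of reach is approached as far as the arm can. A call is refused whole if a number of a shift passes 1 or a number of a turn 1, either way. A call with a gripper value outside its range is refused whole. The fingers move at their own pace and stop on an object; "grip_force" is the grip in N (left out, the last holds). Time passes only in rows, so rows that do not move let the fingers close. It gives the time, the measured TCP pose, the force and the opening at its end, in the units of the state.
- env.get_obs(): the state, without advancing time (a new reading comes with each control period).
- env.capture(name): name is "scene" or "top" or "wrist"; returns the picture (480x640x3 uint8, blue, green, red); there is no depth.
- env.get_calibration(name): a dict with "K" (3x3 intrinsics, pixels), "rvec" (rotation vector, rad) and "tvec" (3), from world to camera coordinates, as OpenCV has them. Camera axes: x right, y down, z forward; pixel columns grow to the right and rows downward; lengths in mm; the calibration is good to about 2 mm. A picture is of the moment at which its call begins: read the wrist's pose just before it. get_calibration takes no time and is no camera call; for the wrist camera it gives the pose at the moment of the call.
- env.sign_off(): hands the job in, once; it reports no verdict.
The state is a dict: "t": time; "joint_pos": joint angles; "qvel": joint speeds; "joint_efforts": joint torques, N m; "tool_pos": TCP position; "tcp_rot": TCP orientation; "wrist_force": force on the tool from outside, world axes, zero at the start; "ft_torque": the same for the moment, N m; "gripper_width": opening from 0.0 (shut) to 1.0 (fully open).
Only numpy, scipy, OpenCV 4.12 (cv2) and the standard library are available. Lean on these libraries where they do the work, as an engineer would, in place of code of your own. Each camera call takes 0.05 s, during which the arm holds its last target.

## Task

Two round flasks go onto the two touch mixers, each on the mixer whose sprung ring is of its size. First set the small flask upright in the small ring and let go of it; then take the large flask, seat it upright in the large ring, press it right down against the springs and finish while still holding it pressed down. Do not drop or tip the flasks, and do not shift the specimen cups and the vial that stand around.

Things in the scene. Friction and masses are not known exactly. Their poses are not given: they have to be found in the camera images.
- small_flask_center (a point): Small flask: point on its axis half-way up, 50 mm above its flat underside; z up along the neck. Straight neck 24 mm wide, then lip (28 mm) and stopper (26 mm): from 46 to 100 mm above the underside. Grip the neck from above, pads about 72 mm above the underside, fingertips over the bulb. Seated in its ring, this point is 44 mm above the ring's seat point.
- large_flask_center (a point): Large flask: point on its axis half-way up, 60 mm above its flat underside; z up along the neck. Straight neck 30 mm wide, then lip (34 mm) and stopper (32 mm): from 62 to 120 mm above the underside. Grip the neck from above, pads about 89 mm above the underside, fingertips over the bulb. Seated in its ring, this point is 52 mm above the ring's seat point.
- small_flask: Small flat-bottomed round flask of amber glass with a dark rubber stopper, standing upright on the worktop: bulb 52 mm in diameter, its centre 22.5 mm above the underside, 100 mm tall in all, about 100 g (varies by 30 %). Origin at the centre of its flat underside, z up along the neck
- large_flask: Large flat-bottomed round flask of amber glass with a dark rubber stopper, standing upright on the worktop: bulb 70 mm in diameter, its centre 30 mm above the underside, 120 mm tall in all, about 180 g (varies by 30 %). Origin at the centre of its flat underside, z up along the neck
- small_mixer: small touch mixer: fixed round white housing 94 mm in diameter and 38 mm high with a rocker switch on its rim, carrying a steel ring (40 mm inner, 60 mm outer diameter, 8 mm thick) on three springs above it. Origin at the centre of its underside on the worktop; z up.
- large_mixer: large touch mixer: fixed round white housing 110 mm in diameter and 38 mm high with a rocker switch on its rim, carrying a steel ring (54 mm inner, 74 mm outer diameter, 8 mm thick) on three springs above it. Origin at the centre of its underside on the worktop; z up.
- small_ring_seat (a point): centre of the small ring (40 mm opening), level with its top face, 74 mm above the worktop when the ring is up; moves down with the ring
- large_ring_seat (a point): centre of the large ring (54 mm opening), level with its top face, 74 mm above the worktop when the ring is up; moves down with the ring
- small_ring (a joint): how far the small ring is pressed down, m: 0 up, 0.016 at its lower stop; springs start to give at 4 N and reach the stop at 10.4 N; it carries its flask without sinking
- large_ring (a joint): how far the large ring is pressed down, m: 0 up, 0.016 at its lower stop; springs start to give at 4 N and reach the stop at 10.4 N (the flask's weight included); it carries its flask without sinking and springs back up when let go
- cup_left (a point): specimen cup with screw lid, 58 mm wide, 59 mm high, at the left of the worktop; point at its centre; a bystander
- cup_middle (a point): specimen cup with screw lid, 58 mm wide, 59 mm high, in front between the flasks; point at its centre; a bystander
- vial (a point): control vial, 25 mm wide, 49 mm high, in front of the gap between the mixers; point at its centre; a bystander
Things that resemble listed ones, but are neither listed nor needed, are in the scene too. Leave any pink look-alike of the large_mixer alone.

How it is judged:
By the outcome, as a careful person would: the job done as asked, in the order asked, and still so for the second after the job is handed in, while the arm keeps its last pose, push and grip.
It also fails if it takes over 67 s, if anything falls off the work surface, if the arm or the gripper's body presses on something with over 40 N, if the wrist force passes 120 N, or if a joint passes its speed limit or range.

## Working session

There is one attempt and no reset: what is moved stays moved. The work goes in short steps, Python scripts to look and compute and a tool call to move; the robot and the scene stay as the last step left them, time stands still between calls to the robot, and variables do not carry over. Pictures are saved under pics/ and viewed, and the job is handed in when it is done.

Besides the shell and the picture viewer there is one more tool, called after "Emit:" as name([rows], argument=value, ...), one row to a line, values as JSON. servo_tool: Moves the arm, as the interface text tells. Its arguments: {"type":"object","properties":{"deltas":{"type":"array"},"grip_force":{"type":"number"}},"required":["deltas"]}

```bash
mkdir -p pics; python3 - <<'E'
from plant import env
import cv2
o=env.get_obs()
for k,v in o.items(): print(k,v)
for n in ("scene","top","wrist"):
    c=env.get_calibration(n); print(n,c)
    cv2.imwrite(f"pics/{n}0.png",env.capture(n))
E
```

```text
t 0.0
joint_pos [-1.27661003  0.33286548 -0.0647088   1.46093097  0.0215263   1.34989583
 -0.08848779]
qvel [-1.33961777e-03  1.76366540e-03  2.39514947e-04  1.36832474e-03
 -1.61691684e-03  3.57392910e-04  2.98501589e-06]
joint_efforts [ 4.94779324e-04 -6.23260474e+01  2.47160008e-02 -3.89888227e+01
 -6.14198064e-02  3.95835133e-02  1.13644528e-04]
tool_pos [194.5377931  593.49764294 187.56290229]
tcp_rot [ 0.69817453  0.11103294  0.69833837 -0.11201575]
wrist_force [-0.19542942  1.02331957  0.06981323]
ft_torque [0.00670763 0.03378258 0.00835143]
gripper_width 1.0059374895854891
scene {'K': array([[576.49330018,   0.        , 323.07362966],
       [  0.        , 576.49330018, 238.73474786],
       [  0.        ,   0.        ,   1.        ]]), 'rvec': array([ 2.03600854, -0.55972341,  0.34796907]), 'tvec': array([-416.99912747,  242.33312363,  809.47614008])}
top {'K': array([[583.99456155,   0.        , 316.70430923],
       [  0.        , 583.99456155, 246.5696583 ],
       [  0.        ,   0.        ,   1.        ]]), 'rvec': array([ 2.13876346, -2.06569829,  0.23408221]), 'tvec': array([  72.76581676,  539.18639976, 1331.48781312])}
wrist {'K': array([[332.78001327,   0.        , 319.70355004],
       [  0.        , 332.78001327, 234.14138519],
       [  0.        ,   0.        ,   1.        ]]), 'rvec': array([-2.37639259, -1.72140805, -0.21226346]), 'tvec': array([-623.09204018,  -29.13944402,  388.77490777])}
```

View pics/scene0.png

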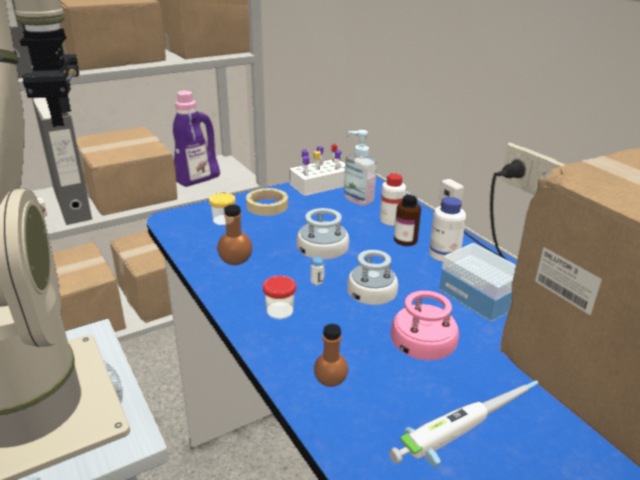

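View pics/top0.png

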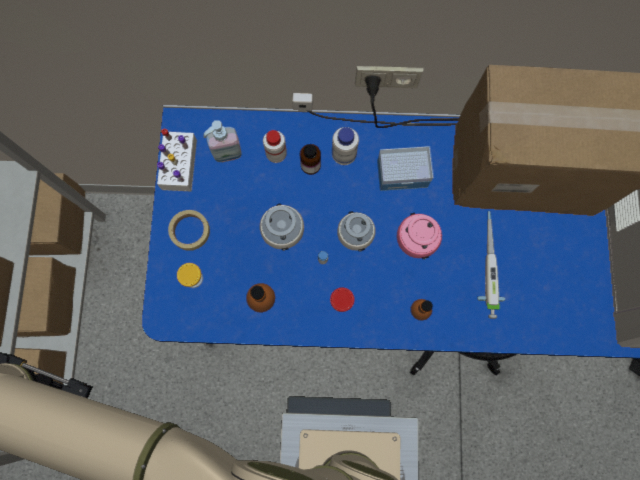

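View pics/wrist0.png

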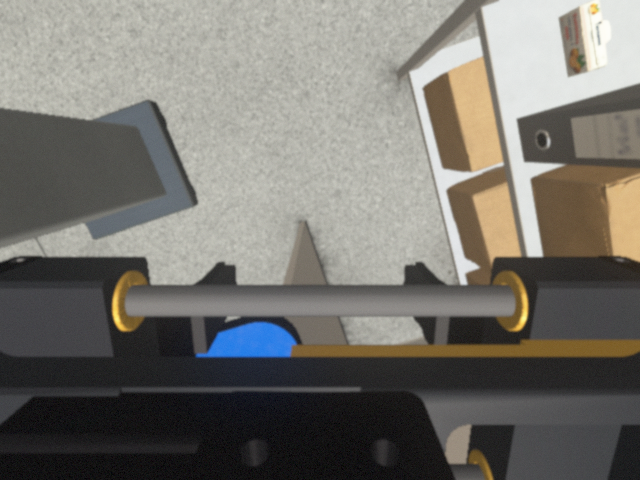

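Scene view: large flask at about (235,240), small flask (331,360), large mixer (323,233), small mixer (374,278), and the pink look-alike (427,325). Top view: large flask stopper at (258,292), small flask stopper (427,306), large ring (282,222), small ring (357,227). I'll zoom in to measure them.

```bash
python3 - <<'E'
import cv2,numpy as np
t=cv2.imread("pics/top0.png"); s=cv2.imread("pics/scene0.png")
f=lambda im,x,y,w,h,k:cv2.resize(im[y:y+h,x:x+w],None,fx=k,fy=k,interpolation=cv2.INTER_CUBIC)
a=f(t,235,195,200,65,4); b=f(t,235,265,200,65,4); cv2.imwrite("pics/topz.png",np.vstack([a,b]))
a=f(s,200,195,190,130,4);cv2.imwrite("pics/scz.png",a)
a=f(s,290,300,100,100,5);cv2.imwrite("pics/scz2.png",a)
E
```

```text
(no output)
```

View pics/topz.png

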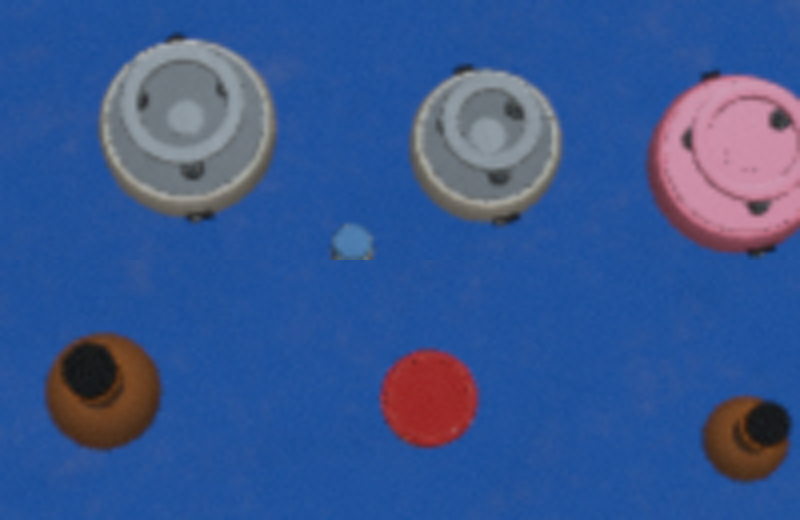

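View pics/scz.png

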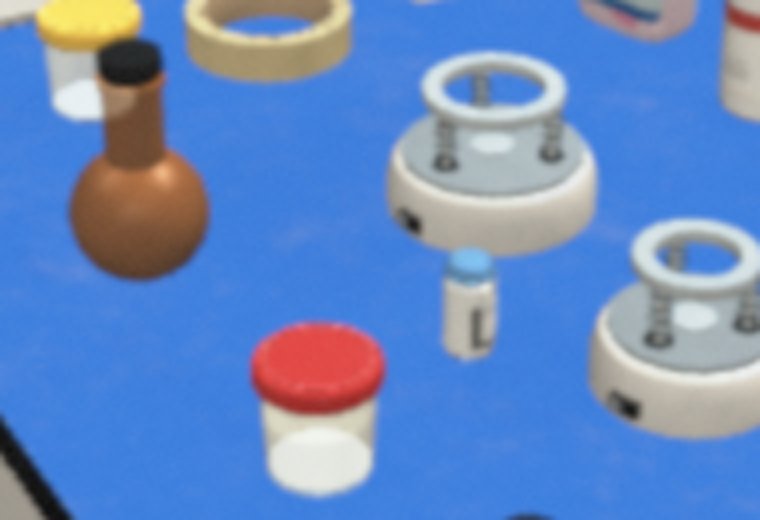

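```bash
cat > h.py <<'E'
import cv2,numpy as np
from scipy.spatial.transform import Rotation as R
def ray(c,px):
    Rm=cv2.Rodrigues(np.array(c["rvec"]))[0]; t=np.array(c["tvec"]).ravel()
    d=Rm.T@np.linalg.inv(c["K"])@np.array([px[0],px[1],1.]); return -Rm.T@t, d/np.linalg.norm(d)
def onz(c,px,z):
    o,d=ray(c,px); return o+d*(z-o[2])/d[2]
def tri(c1,p1,c2,p2):
    o1,d1=ray(c1,p1);o2,d2=ray(c2,p2)
    s=np.linalg.lstsq(np.stack([d1,-d2],1),o2-o1,rcond=None)[0]
    a=o1+s[0]*d1;b=o2+s[1]*d2; return (a+b)/2,np.linalg.norm(a-b)
def blob(mask,x,y,w,h):
    m=np.zeros_like(mask);m[y:y+h,x:x+w]=mask[y:y+h,x:x+w]
    c=max(cv2.findContours(m,cv2.RETR_EXTERNAL,cv2.CHAIN_APPROX_NONE)[0],key=cv2.contourArea); return c
E
python3 - <<'E'
from h import *
from plant import env
T=env.get_calibration("top");S=env.get_calibration("scene")
t=cv2.imread("pics/top0.png"); s=cv2.imread("pics/scene0.png")
np.set_printoptions(precision=1,suppress=True)
def masks(im):
    h=cv2.cvtColor(im,cv2.COLOR_BGR2HSV)
    blue=cv2.inRange(h,(95,120,40),(130,255,255))
    dark=cv2.inRange(im,(0,0,0),(48,48,48))
    amber=cv2.inRange(h,(3,120,40),(18,255,220))
    light=cv2.inRange(h,(0,0,160),(180,70,255))
    return blue,dark,amber,cv2.bitwise_not(blue)
mt=masks(t);ms=masks(s)
def ci(c): 
    (p,r)=cv2.minEnclosingCircle(c); e=cv2.fitEllipse(c); return np.array(e[0]),e[1],np.array(p),r
B={"L":((240,275,45,45),(215,200,40,70)),"S":((408,293,32,32),(312,320,40,70))}
for k,(bt,bs) in B.items():
    a=ci(blob(mt[1],*bt)); b=ci(blob(ms[1],*bs))
    print(k,"stopper",a,b); print(" tri",tri(T,a[0],S,b[0]), [onz(T,a[0],z) for z in (100,120)])
    a=ci(blob(mt[2],*bt)); 
    c=blob(ms[2],*bs); q=c[:,0,:]; print(" bulb top", a, cv2.boundingRect(c), [onz(T,a[2],z) for z in (22.5,30)])
# housings: whole non-blue contour in scene/top
for k,bt in {"ML":(255,200,52,52),"MS":(333,208,46,46)}.items():
    c=blob(mt[3],*bt); print(k,ci(c),cv2.boundingRect(c))
    p=ci(c)[2]; print([onz(T,p,z) for z in (0,19,38)])
# known ring picks
for k,p,q,q in [("L",(280.5,221.3),0,(323.5,216)),("S",(358,225.5),0,(374,258))]:
    print(k,onz(T,p,74),onz(S,q,74),tri(T,p,S,q))
for n,px,z in (("cupmid",(342.3,299.5),59),("vial",(323,257),49)): print(n,onz(T,px,z))
g=cv2.cvtColor(t,cv2.COLOR_BGR2GRAY)
print(g[221,258:308]);print(g[226,336:382])
print(g[203:250,281]);print(g[206:252,358])
E
```

```text
L stopper (array([257. , 292.3]), (11.717033386230469, 12.878314018249512), array([256.5, 292.5]), 6.670932292938232) (array([231.8, 210.6]), (9.045854568481445, 12.911825180053711), array([231.7, 211. ]), 6.6539530754089355)
 tri (array([414.9, 221.7, 113. ]), np.float64(1.3208879754589224)) [array([416.2, 223.3, 100. ]), array([413.3, 221.2, 120. ])]
 bulb top (array([260.5, 297.4]), (25.16923713684082, 25.651248931884766), array([260.5, 297.4]), 13.598325729370117) (219, 214, 32, 50) [array([415.2, 222.3,  22.5]), array([414.2, 221.5,  30. ])]
S stopper (array([426.5, 305.7]), (9.395169258117676, 9.421029090881348), array([426.5, 305.8]), 5.015386581420898) (array([331.5, 332.1]), (12.626827239990234, 14.624154090881348), array([331.5, 332.4]), 7.677923202514648)
 tri (array([ 400.3, -163.3,   93.2]), np.float64(1.2714984644362988)) [array([ 398.9, -161.8,  100. ]), array([ 396.3, -158.1,  120. ])]
 bulb top (array([420.3, 309.5]), (16.835742950439453, 18.81732749938965), array([421.2, 309.2]), 9.68203353881836) (316, 335, 31, 50) [array([ 400.2, -163.4,   22.5]), array([ 399.3, -
[... 791 characters left out ...]
9
 118 122 133 145 150 150 152 147 139 127 121 121 123 121 119 113 144 155
 151 143 126 122 122 122 139 160 127  92  78  74  75  73]
[ 76  83 104 146 143 122 114 109  79  94 140 151 148 128 117 115 119 140
 149 149 151 152 153 149 135 121 116 115 113 115 135 145 148 146 130 117
 127 159 122  84  77  75  76  75  75  74]
[ 67  77 158 155 154 153 141 102 118 120 119 118 118 119 119 121 126 143
 150 151 152 150 150 150 147 131 119 119 128 148 151 151 124  80  77  66
  86 113 117 116 119 156 132 109  97  78  60]
[ 76  78  77  75  75  78  98 147 149 151 145 104 112 116 114 114 114 117
 125 148 153 153 153 152 153 153 149 139 145 144 143 103  67  53  60  95
 111 112 111 157 149 116  99  75  57  64]
```

View pics/scz2.png

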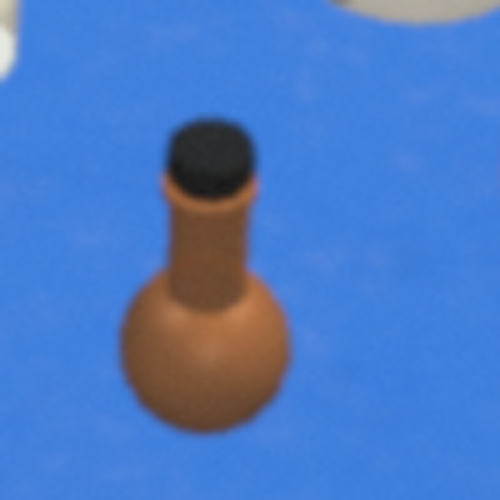

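```bash
cat >> h.py <<'E'
def plan(o,tgt,az=None,n=None):
    """print tool-frame units to reach world TCP tgt (mm), remaining tilt and yaw; yaw goal az = direction of tool z (deg)"""
    M=R.from_quat(np.roll(o["tcp_rot"],-1)).as_matrix(); p=np.array(o["tool_pos"])
    d=M.T@(np.array(tgt)-p)/50
    print("pos",p.round(1),"dunits",d.round(3),"dist",np.linalg.norm(d)*50)
    z=M[:,2]
    if az is None: az=np.degrees(np.arctan2(z[1],z[0]))
    a=np.radians(az); G=np.stack([[0,0,-1.],[ -np.sin(a),np.cos(a),0],[np.cos(a),np.sin(a),0]],1)
    if np.linalg.det(G)<0: G[:,1]*=-1
    rv=R.from_matrix(M.T@G).as_rotvec(degrees=True)
    print("toolz az",np.degrees(np.arctan2(z[1],z[0])).round(2),"turn deg",rv.round(2),"units",(rv/8).round(3))
    print("F",np.array(o["wrist_force"]).round(1),"grip",round(o["gripper_width"],3),"t",o["t"])
E
python3 - <<'E'
from h import *
from plant import env
o=env.get_obs()
print(R.from_quat(np.roll(o["tcp_rot"],-1)).as_matrix().round(3))
plan(o,(400,-163,187),-22)
E
```

```text
[[-0.     0.312  0.95 ]
 [-0.001  0.95  -0.312]
 [-1.    -0.001  0.   ]]
pos [194.6 593.6 187.8] dunits [  0.03  -13.099   8.617] dist 783.9659287168981
toolz az -18.15 turn deg [3.85 0.01 0.06] units [0.481 0.001 0.007]
F [-0.5  0.3 -0.5] grip 0.998 t 0.15
```

Emit:
servo_tool([
  [[0,0,0],[0,-0.3,0.45],0],
  [[0,0,0],[0,-0.6,0.9],0],
  [[0,0,0],[0,-0.6,0.9],0],
  [[0,0,0],[0,-0.6,0.9],0],
  [[0,0,0],[0,-0.6,0.9],0],
  [[0,0,0],[0,-0.6,0.9],0],
  [[0,0,0],[0,-0.6,0.9],0],
  [[0,0,0],[0,-0.6,0.9],0],
], grip_force=20)

```text
t: 1.15
tool_pos: [448.9, 267.8, 185.5]
tcp_rot: [0.698, 0.108, 0.7, -0.11]
wrist_force: [0.8, -0.2, -0.1]
gripper_width: 1.0
```

```bash
python3 - <<'E'
from h import *
from plant import env
o=env.get_obs()
plan(o,(400,-163,187))
print(o["joint_pos"])
cv2.imwrite("pics/w1.png",env.capture("wrist"))
E
```

```text
pos [448.9 267.8 185.5] dunits [-7.000e-03 -8.506e+00  1.682e+00] dist 433.5377661451902
toolz az -17.67 turn deg [ 0.   -0.13  0.19] units [ 0.    -0.016  0.023]
F [ 0.8 -0.2 -0.1] grip 1.0 t 1.15
[-0.81434377  0.10687841  0.20391805  1.74149166 -0.02221811  1.29941369
  0.65693115]
```

View pics/w1.png

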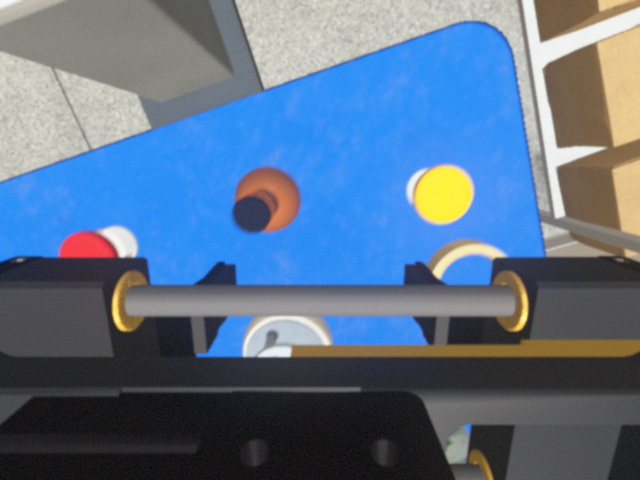

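The wrist view shows the large flask's stopper at (252,213) and its bulb at (268,200). The large mixer is half hidden below at (288,340).

Emit:
servo_tool([
  [[0,0,0],[0,-1,0.1],0],
  [[0,0,0],[0,-1,0.1],0],
  [[0,0,0],[0,-1,0.2],0],
  [[0,0,0],[0,-1,0.3],0],
  [[0,0,0],[0,-1,0.4],0],
  [[0,0,0],[0,-1,0.4],0],
  [[0,0,0],[0,-1,0.4],0],
  [[0,0,0],[0,-1,0.3],0],
])

```text
t: 2.2
tool_pos: [431.8, -164.3, 187.0]
tcp_rot: [0.699, 0.109, 0.698, -0.112]
wrist_force: [0.2, 0.0, -0.5]
gripper_width: 0.998
```

```bash
python3 - <<'E'
from h import *
from plant import env
c=env.get_calibration("wrist")
im=env.capture("wrist"); o=env.get_obs()
cv2.imwrite("pics/w2.png",im)
plan(o,(400,-163,187))
print(o["joint_pos"])
E
```

```text
pos [ 430.5 -171.5  187.4] dunits [ 0.006 -0.032 -0.632] dist 31.635465307938667
toolz az -18.44 turn deg [-0.    0.15  0.34] units [-0.     0.018  0.042]
F [-3.7 -6.  -0.2] grip 1.001 t 2.25
[-0.43320172 -0.07834729  0.68662668  1.90204706  0.05780063  1.29846198
  1.48540716]
```

View pics/w2.png

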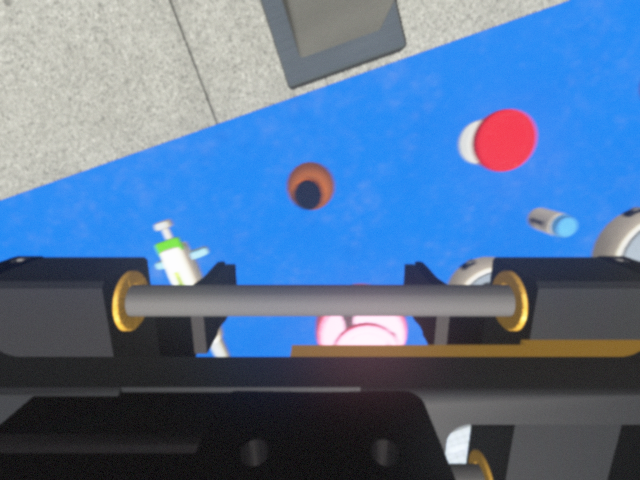

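Small flask stopper at (308,194). The arm was still settling in that picture, so I'll measure again.

```bash
python3 - <<'E'
from h import *
from plant import env
env.capture("wrist")
c=env.get_calibration("wrist"); o=env.get_obs()
im=env.capture("wrist")
cv2.imwrite("pics/w3.png",im)
d=cv2.inRange(im,(0,0,0),(48,48,48))
h=cv2.cvtColor(im,cv2.COLOR_BGR2HSV); am=cv2.inRange(h,(3,120,30),(18,255,230))
b=blob(d,280,140,60,80); p=cv2.minEnclosingCircle(b)
q=cv2.minEnclosingCircle(blob(d|am,280,140,60,80))
print(p,onz(c,p[0],98),q,onz(c,q[0],22.5))
plan(o,(400,-163,187))
# test of calibration: cup lid
r=cv2.inRange(h,(170,120,80),(180,255,255))|cv2.inRange(h,(0,180,120),(4,255,255))
k=cv2.minEnclosingCircle(blob(r,450,90,100,100)); print("cup",k,onz(c,k[0],59))
E
```

```text
Traceback (most recent call last):
  File "h.py", line 14, in blob
    c=max(cv2.findContours(m,cv2.RETR_EXTERNAL,cv2.CHAIN_APPROX_NONE)[0],key=cv2.contourArea); return c
ValueError: max() iterable argument is empty
```

View pics/w3.png

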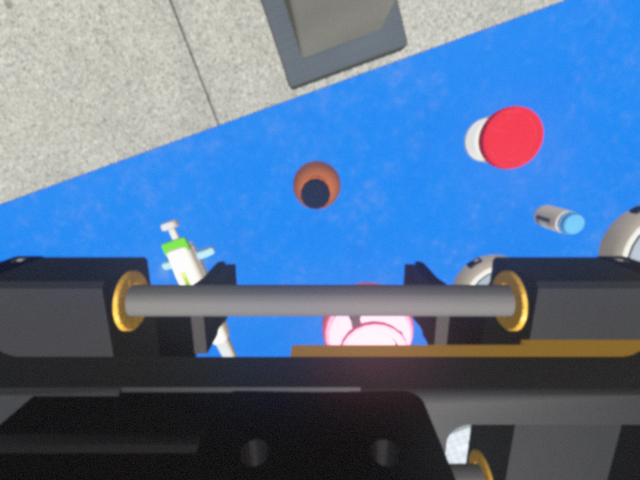

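```bash
python3 - <<'E'
from h import *
from plant import env
c=env.get_calibration("wrist"); o=env.get_obs()
im=cv2.imread("pics/w3.png"); print(im[160:230:5,309])
im2=cv2.imread("pics/w2.png"); print(im2[160:230:5,309])
E
```

```text
[[239 141  66]
 [ 83  89 138]
 [ 85 100 160]
 [ 86 111 182]
 [ 78  78 121]
 [ 87  59  48]
 [ 90  58  51]
 [ 92  65  53]
 [ 88  59  48]
 [ 91  66  57]
 [243 138  45]
 [242 139  43]
 [243 140  49]
 [244 140  44]]
[[240 141  67]
 [ 86  91 138]
 [ 87 105 165]
 [ 88 114 182]
 [ 79  75 118]
 [ 86  60  52]
 [ 86  60  50]
 [ 89  60  49]
 [ 93  61  52]
 [ 90  62  51]
 [214 120  71]
 [242 140  50]
 [242 140  55]
 [243 139  40]]
```

```bash
python3 - <<'E'
from h import *
from plant import env
c=env.get_calibration("wrist"); o=env.get_obs()
im=cv2.imread("pics/w3.png")
d=cv2.inRange(im,(0,0,0),(115,85,75)); a=cv2.inRange(im,(0,0,0),(150,140,255))
p=cv2.minEnclosingCircle(blob(d,285,150,65,70)); q=cv2.minEnclosingCircle(blob(a,285,150,65,70))
print(p,onz(c,p[0],98),q,onz(c,q[0],22.5))
h=cv2.cvtColor(im,cv2.COLOR_BGR2HSV)
r=cv2.inRange(h,(170,120,80),(180,255,255))|cv2.inRange(h,(0,180,120),(4,255,255))
k=cv2.minEnclosingCircle(blob(r,450,90,100,100)); print("cup",k,onz(c,k[0],59))
plan(o,(400,-163,187))
E
```

```text
((314.9444580078125, 193.5), 13.841571807861328) [ 400.48096002 -161.06729319   98.        ] ((316.1498107910156, 184.68772888183594), 23.429946899414062) [ 400.49784532 -161.1095907    22.5       ]
cup ((510.82257080078125, 137.1774139404297), 33.05135726928711) [412.56968153  27.02762599  59.        ]
pos [ 431.3 -165.1  186.9] dunits [-0.001 -0.156 -0.608] dist 31.37824859570696
toolz az -18.34 turn deg [-0.    0.05  0.25] units [-0.     0.006  0.032]
F [-0.4 -0.5 -0.1] grip 0.998 t 2.35
```

```bash
python3 - <<'E'
from h import *
from plant import env
plan(env.get_obs(),(400.4,-161.8,54))
E
```

```text
pos [ 431.3 -165.1  186.9] dunits [ 2.659 -0.119 -0.61 ] dist 136.51542946022337
toolz az -18.34 turn deg [-0.    0.05  0.25] units [-0.     0.006  0.032]
F [-0.4 -0.5 -0.1] grip 0.998 t 2.35
```

Emit:
servo_tool([
  [[0,0,0.03],[0,-0.08,-0.4],0],
  [[0,0,0],[0,-0.04,-0.2],0],
  [[0,0,0],[0,0,0],0],
  [[0,0,0],[0.3,0,0],0],
  [[0,0,0],[0.3,0,0],0],
])

```text
t: 2.98
tool_pos: [402.0, -158.1, 155.5]
tcp_rot: [0.699, 0.111, 0.697, -0.111]
wrist_force: [0.0, -0.4, -0.2]
gripper_width: 1.003
```

```bash
python3 - <<'E'
from h import *
from plant import env
o=env.get_obs();plan(o,(400.4,-161.8,54));print(np.abs(o["qvel"]).max())
E
```

```text
pos [ 402.  -158.1  155.5] dunits [ 2.03  -0.081 -0.013] dist 101.59417044638425
toolz az -18.06 turn deg [ 0.    0.14 -0.03] units [ 0.     0.018 -0.004]
F [ 0.  -0.4 -0.2] grip 1.003 t 2.975
0.29687562641699394
```

Emit:
servo_tool([
  [[0,0,0],[0.4,-0.07,0],0],
  [[0,0,0],[0.5,0,0],0],
  [[0,0,0],[0.4,0,0],0],
  [[0,0,0],[0.3,0,0],0],
  [[0,0,0],[0.2,0,0],0],
  [[0,0,0],[0,0,0],0],
])

```text
t: 3.72
tool_pos: [398.6, -161.4, 56.0]
tcp_rot: [0.697, 0.11, 0.7, -0.112]
wrist_force: [-0.7, -0.6, 0.8]
gripper_width: 1.001
```

```bash
python3 - <<'E'
from h import *
from plant import env
o=env.get_obs();plan(o,(400.4,-161.8,53));print(np.abs(o["qvel"]).max())
E
```

```text
pos [ 398.6 -161.4   56. ] dunits [0.06  0.004 0.037] dist 3.5373254473516607
toolz az -18.05 turn deg [ 0.   -0.23  0.26] units [ 0.    -0.029  0.032]
F [-0.7 -0.6  0.8] grip 1.001 t 3.725
0.006186963702909471
```

Emit:
servo_tool([
  [[0,0,0],[0.06,0,0.03],0],
  [[0,0,0],[0,0,0],140],
  [[0,0,0],[0,0,0],200],
  [[0,0,0],[0,0,0],255],
  [[0,0,0],[0,0,0],255],
  [[0,0,0],[0,0,0],255],
  [[0,0,0],[0,0,0],255],
], grip_force=20)

```text
t: 4.6
tool_pos: [401.4, -162.1, 54.2]
tcp_rot: [0.698, 0.11, 0.699, -0.112]
wrist_force: [-0.0, -0.0, 0.0]
gripper_width: 0.4
```

```bash
python3 - <<'E'
from h import *
from plant import env
o=env.get_obs();plan(o,(400.4,-161.8,53));print(o["gripper_width"]*87)
E
```

```text
pos [ 401.4 -162.1   54.2] dunits [ 0.024  0.    -0.022] dist 1.6276042350484952
toolz az -18.04 turn deg [ 0.   -0.07  0.2 ] units [ 0.    -0.008  0.025]
F [-0. -0.  0.] grip 0.4 t 4.6
34.78209807645502
```

Emit:
servo_tool([
  [[0,0,0],[0,0,0],255],
  [[0,0,0],[0,0,0],255],
  [[0,0,0],[0,0,0],255],
  [[0,0,0],[0,0,0],255],
])

```text
t: 5.1
tool_pos: [401.4, -162.2, 54.2]
tcp_rot: [0.698, 0.11, 0.699, -0.112]
wrist_force: [0.8, -0.1, 0.5]
gripper_width: 0.282
```

Emit:
servo_tool([
  [[0,0,0],[-0.1,0,0],255],
  [[0,0,0],[-0.2,0,0],255],
  [[0,0,0],[0,0,0],255],
])

```text
t: 5.48
tool_pos: [401.3, -162.1, 70.3]
tcp_rot: [0.698, 0.11, 0.699, -0.112]
wrist_force: [0.3, 0.3, -1.3]
gripper_width: 0.282
```

```bash
python3 - <<'E'
from h import *
from plant import env
o=env.get_obs();plan(o,(400.4,-161.8,180));print(o["gripper_width"]*87)
cv2.imwrite("pics/w4.png",env.capture("wrist"))
s=env.capture("scene"); cv2.imwrite("pics/s4.png",cv2.resize(s[230:430,230:430],None,fx=3,fy=3))
E
```

```text
pos [ 401.3 -162.1   70.3] dunits [-2.195 -0.008 -0.023] dist 109.74438154732114
toolz az -18.05 turn deg [ 0.   -0.08  0.21] units [ 0.    -0.01   0.026]
F [ 0.3  0.3 -1.3] grip 0.282 t 5.475
24.50828869614495
```

View pics/s4.png

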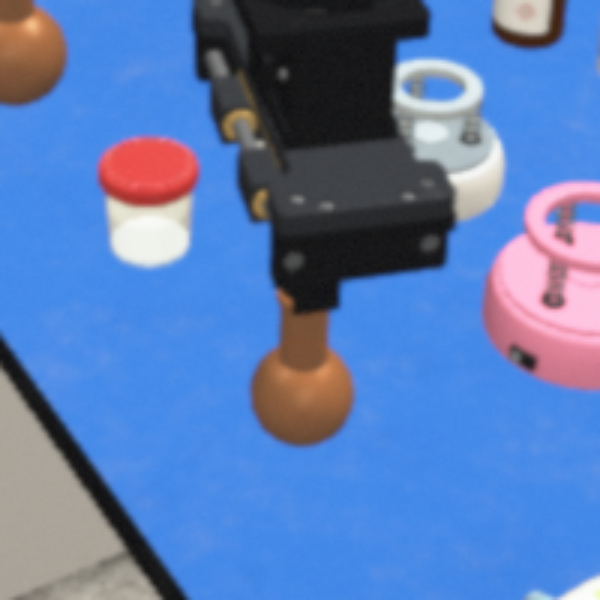

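View pics/w4.png

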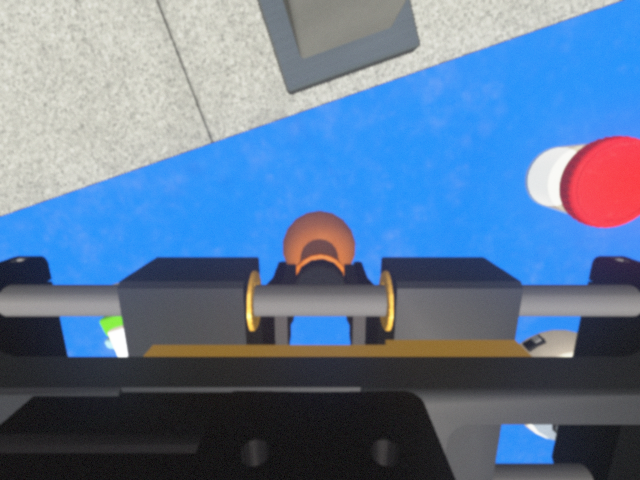

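Flask is held and lifted; grip opening is 24.5 mm against a 24 mm neck. I'll raise it and move past the small ring so the wrist camera can see the ring.

Emit:
servo_tool([
  [[0,0,0],[-0.3,0,0],255],
  [[0,0,0],[-0.5,0,0],255],
  [[0,0,0],[-0.5,0,0],255],
  [[0,0,0],[-0.5,0,0],255],
  [[0,0,0],[-0.4,0,0],255],
  [[0,0,0],[-0.2,0,0],255],
  [[0,0,0],[0,0,0],255],
])

```text
t: 6.45
tool_pos: [400.6, -162.5, 197.3]
tcp_rot: [0.698, 0.11, 0.699, -0.113]
wrist_force: [0.3, 0.6, -1.1]
gripper_width: 0.282
```

```bash
python3 - <<'E'
from h import *
from plant import env
o=env.get_obs();plan(o,(643,-22,190))
E
```

```text
pos [ 400.6 -162.5  197.3] dunits [0.122 4.181 3.731] dist 280.2629216796574
toolz az -18.17 turn deg [ 0.   -0.08  0.25] units [ 0.    -0.01   0.032]
F [ 0.3  0.6 -1.1] grip 0.282 t 6.45
```

Emit:
servo_tool([
  [[0,0,0],[0,0.3,0.25],255],
  [[0,0,0],[0,0.6,0.5],255],
  [[0,0,0],[0,0.7,0.6],255],
  [[0,0,0],[0,0.7,0.7],255],
  [[0,0,0],[0,0.7,0.7],255],
  [[0,0,0],[0,0.6,0.5],255],
  [[0,0,0],[0,0.4,0.3],255],
  [[0,0,0],[0,0.2,0.15],255],
])

```text
t: 7.45
tool_pos: [645.8, -17.3, 187.4]
tcp_rot: [0.694, 0.11, 0.702, -0.115]
wrist_force: [-0.3, -0.3, -1.7]
gripper_width: 0.286
```

Emit:
servo_tool([
  [[0,0,0],[0,0,0],255],
  [[0,0,0],[0,0,0],255],
])

```text
t: 7.7
tool_pos: [644.8, -18.3, 186.3]
tcp_rot: [0.693, 0.11, 0.703, -0.116]
wrist_force: [-0.3, -1.2, -0.7]
gripper_width: 0.28
```

```bash
python3 - <<'E'
from h import *
from plant import env
o=env.get_obs();plan(o,(590,-5,190))
cv2.imwrite("pics/w5.png",env.capture("wrist"))
c=env.get_calibration("wrist");np.savez("c5.npz",**c)
Rm=cv2.Rodrigues(c["rvec"])[0]
def pr(p): return cv2.projectPoints(np.array([p],float),c["rvec"],c["tvec"],c["K"],None)[0].ravel()
print(pr((590,-5,74)),pr((595,179.5,74)))
E
```

```text
pos [644.8 -18.3 186.3] dunits [-0.059 -0.093 -1.125] dist 56.515552148243174
toolz az -18.36 turn deg [ 0.   -0.69  0.57] units [ 0.    -0.087  0.071]
F [-0.3 -1.2 -0.7] grip 0.28 t 7.7
[317.22237162 163.52590176] [520.65773163 100.69400947]
```

View pics/w5.png

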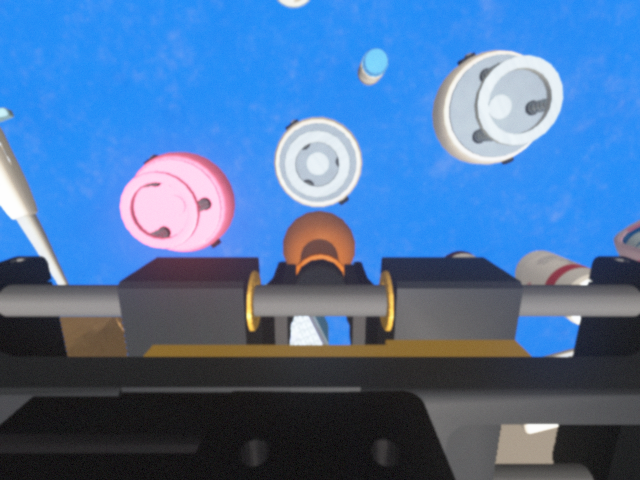

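Both rings show clearly: small ring near (318,161), large ring near (520,100).

```bash
python3 - <<'E'
from h import *
np.set_printoptions(precision=1,suppress=True)
c=dict(np.load("c5.npz")); im=cv2.imread("pics/w5.png")
def pr(p): return cv2.projectPoints(np.array(p,float),c["rvec"],c["tvec"],c["K"],None)[0].reshape(-1,2)
g=cv2.GaussianBlur(cv2.cvtColor(im,cv2.COLOR_BGR2GRAY),(3,3),0)
print(g[161,270:366]); print(g[112:212,318]) 
th=np.linspace(0,2*np.pi,60)
v=im.copy()
for x,y,r in ((590,-5,20),(590,-5,30),(595,179.5,27),(595,179.5,37)):
    q=pr(np.stack([x+r*np.cos(th),y+r*np.sin(th),74+0*th],1))
    for a in q: v[int(round(a[1])),int(round(a[0]))]=(0,0,255)
a=cv2.resize(v[105:215,265:375],None,fx=4,fy=4,interpolation=cv2.INTER_NEAREST);b=cv2.resize(v[45:155,465:565],(400,440),interpolation=cv2.INTER_NEAREST)
cv2.imwrite("pics/ov5.png",np.hstack([a,b])[:, :800])
E
```

```text
[139 139 140 148 168 199 228 241 237 222 207 199 197 199 208 221 231 236
 236 236 236 236 235 233 223 207 195 194 197 198 198 199 199 200 201 205
 215 226 235 238 239 240 240 240 240 239 238 238 237 237 238 238 239 238
 238 237 235 231 221 210 202 199 198 196 184 158 131 129 163 206 230 238
 239 240 240 241 240 238 230 215 202 197 197 197 199 207 223 238 244 237
 219 191 164 145 136 133]
[125 125 127 134 148 167 192 218 236 240 233 217 203 196 195 195 196 199
 209 222 232 236 238 239 239 239 238 235 230 219 206 199 199 200 201 201
 201 201 203 209 221 231 237 238 239 239 238 238 237 237 237 238 238 239
 240 240 240 241 241 240 239 235 225 212 202 199 198 198 198 198 198 196
 193 194 204 221 232 236 237 238 238 238 237 232 222 209 199 196 201 215
 231 241 240 226 199 168 144 132 122 110]
```

View pics/ov5.png

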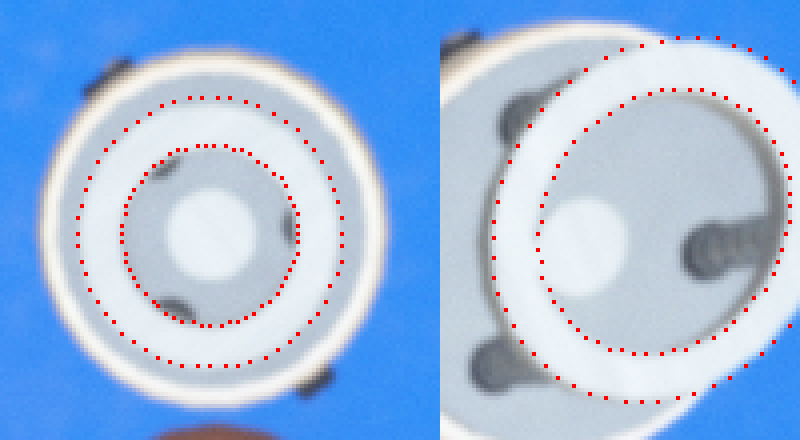

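The projected ring estimates match the picture to about 0.5 mm. Next I move above the small ring and correct the slight tilt.

Emit:
servo_tool([
  [[0,-0.09,0.07],[0,-0.03,-0.3],255],
  [[0,0,0],[0,-0.03,-0.4],255],
  [[0,0,0],[0,-0.03,-0.3],255],
  [[0,0,0],[0,0,-0.1],255],
  [[0,0,0],[0,0,0],255],
])

```text
t: 8.38
tool_pos: [587.9, -8.4, 188.3]
tcp_rot: [0.699, 0.115, 0.697, -0.114]
wrist_force: [1.1, -0.6, -1.7]
gripper_width: 0.285
```

```bash
python3 - <<'E'
from h import *
from plant import env
o=env.get_obs();plan(o,(591,-5,122.2)); print(np.abs(o["qvel"]).max())
E
```

```text
pos [587.9  -8.4 188.3] dunits [1.323 0.081 0.033] dist 66.2877469443892
toolz az -18.63 turn deg [ 0.    0.16 -0.17] units [ 0.     0.02  -0.022]
F [ 1.1 -0.6 -1.7] grip 0.285 t 8.375
0.005271580276963581
```

Emit:
servo_tool([
  [[0,0,0],[0.2,0.08,0.03],255],
  [[0,0,0],[0.4,0,0],255],
  [[0,0,0],[0.3,0,0],255],
  [[0,0,0],[0.15,0,0],255],
  [[0,0,0],[0,0,0],255],
  [[0,0,0],[0,0,0],255],
])

```text
t: 9.12
tool_pos: [592.6, -5.2, 132.5]
tcp_rot: [0.699, 0.115, 0.697, -0.114]
wrist_force: [-1.2, -0.2, -1.6]
gripper_width: 0.281
```

```bash
python3 - <<'E'
from h import *
from plant import env
o=env.get_obs();plan(o,(591,-5,122.2)); print(np.abs(o["qvel"]).max())
s=env.capture("scene"); cv2.imwrite("pics/s6.png",cv2.resize(s[180:310,280:450],None,fx=4,fy=4))
E
```

```text
pos [592.6  -5.2 132.5] dunits [ 0.205 -0.007 -0.032] dist 10.393983549322304
toolz az -18.67 turn deg [ 0.    0.18 -0.11] units [ 0.     0.023 -0.014]
F [-1.2 -0.2 -1.6] grip 0.281 t 9.125
0.0029930623336794702
```

View pics/s6.png

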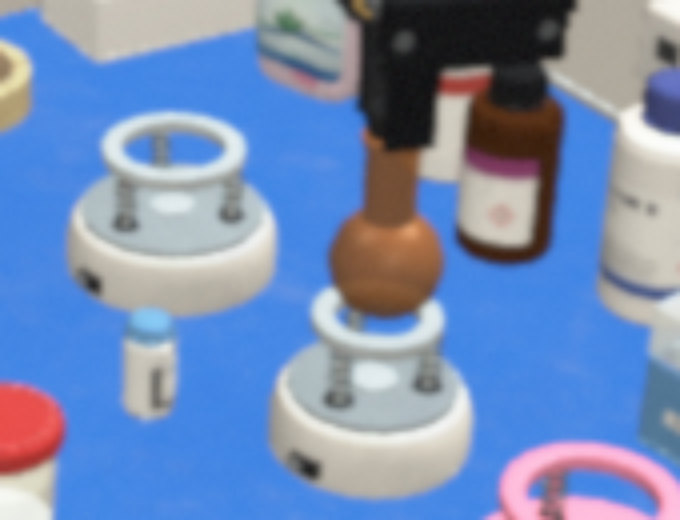

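Centred over the small ring. I'll ease it down and watch the force.

Emit:
servo_tool([
  [[0,0,0],[0.08,0,-0.03],255],
  [[0,0,0],[0.06,0,0],255],
  [[0,0,0],[0,0,0],255],
])

```text
t: 9.55
tool_pos: [591.5, -4.5, 125.9]
tcp_rot: [0.699, 0.115, 0.696, -0.114]
wrist_force: [-0.4, -0.5, -1.3]
gripper_width: 0.283
```

```bash
python3 - <<'E'
from h import *
from plant import env
o=env.get_obs();plan(o,(591,-5,122.2)); print(np.abs(o["qvel"]).max())
E
```

```text
pos [591.5  -4.5 125.9] dunits [ 0.073 -0.012 -0.006] dist 3.7165355719979365
toolz az -18.66 turn deg [ 0.    0.25 -0.17] units [ 0.     0.031 -0.021]
F [-0.4 -0.5 -1.3] grip 0.283 t 9.55
0.002625055098153772
```

Emit:
servo_tool([
  [[0,0.03,-0.02],[0.04,0,0],255],
  [[0,0,0],[0.03,0,0],255],
  [[0,0,0],[0,0,0],255],
])

```text
t: 9.93
tool_pos: [591.7, -4.3, 122.3]
tcp_rot: [0.698, 0.115, 0.698, -0.115]
wrist_force: [0.8, 0.4, -0.6]
gripper_width: 0.281
```

```bash
python3 - <<'E'
from h import *
from plant import env
o=env.get_obs();plan(o,(591,-5,122.2)); print(np.abs(o["qvel"]).max())
E
```

```text
pos [591.7  -4.3 122.3] dunits [ 0.002 -0.017 -0.009] dist 0.959586687727886
toolz az -18.65 turn deg [ 0.    0.01 -0.01] units [ 0.     0.001 -0.002]
F [ 0.8  0.4 -0.6] grip 0.281 t 9.925
0.0018333849357140713
```

Emit:
servo_tool([
  [[0,0,0],[0.02,0,0],255],
  [[0,0,0],[0.02,0,0],255],
  [[0,0,0],[0,0,0],255],
])

```text
t: 10.3
tool_pos: [592.3, -4.2, 121.1]
tcp_rot: [0.698, 0.115, 0.697, -0.114]
wrist_force: [0.3, 0.7, 1.6]
gripper_width: 0.282
```

```bash
python3 - <<'E'
from h import *
from plant import env
o=env.get_obs();plan(o,(591,-5,122.2))
s=env.capture("scene"); cv2.imwrite("pics/s7.png",cv2.resize(s[180:310,280:450],None,fx=4,fy=4))
E
```

```text
pos [592.3  -4.2 121.1] dunits [-0.022 -0.024 -0.02 ] dist 1.924992175824484
toolz az -18.64 turn deg [ 0.    0.08 -0.07] units [ 0.     0.01  -0.009]
F [0.3 0.7 1.6] grip 0.282 t 10.3
```

View pics/s7.png

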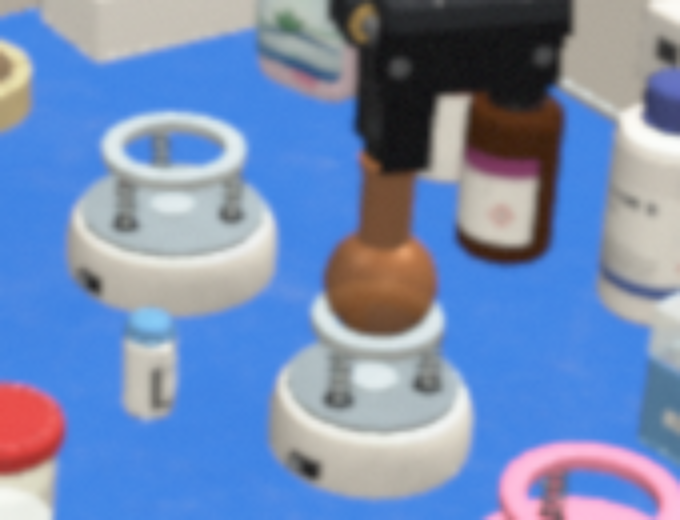

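Seated: contact force is about 1.6 N upward and the bulb sits in the ring. Opening gradually.

Emit:
servo_tool([
  [[0,0,0],[0,0,0],175],
  [[0,0,0],[0,0,0],170],
  [[0,0,0],[0,0,0],150],
  [[0,0,0],[0,0,0],120],
  [[0,0,0],[0,0,0],60],
  [[0,0,0],[0,0,0],0],
  [[0,0,0],[0,0,0],0],
  [[0,0,0],[0,0,0],0],
])

```text
t: 11.35
tool_pos: [592.0, -4.6, 120.6]
tcp_rot: [0.698, 0.115, 0.697, -0.115]
wrist_force: [0.1, -0.2, -0.7]
gripper_width: 0.895
```

Emit:
servo_tool([
  [[0,0,0],[0,0,0],0],
  [[0,0,0],[0,0,0],0],
  [[0,0,0],[0,0,0],0],
])

```text
t: 11.72
tool_pos: [592.1, -4.5, 120.7]
tcp_rot: [0.698, 0.115, 0.697, -0.115]
wrist_force: [-0.7, 0.1, 0.0]
gripper_width: 0.998
```

```bash
python3 - <<'E'
from h import *
from plant import env
o=env.get_obs();plan(o,(591,-5,122.2))
s=env.capture("scene"); cv2.imwrite("pics/s8.png",cv2.resize(s[180:310,280:450],None,fx=4,fy=4))
cv2.imwrite("pics/w8.png",env.capture("wrist"))
E
```

```text
pos [592.1  -4.5 120.7] dunits [-0.03  -0.015 -0.017] dist 1.9151763274775933
toolz az -18.66 turn deg [ 0.    0.06 -0.03] units [ 0.     0.008 -0.004]
F [-0.7  0.1  0. ] grip 0.998 t 11.725
```

View pics/s8.png

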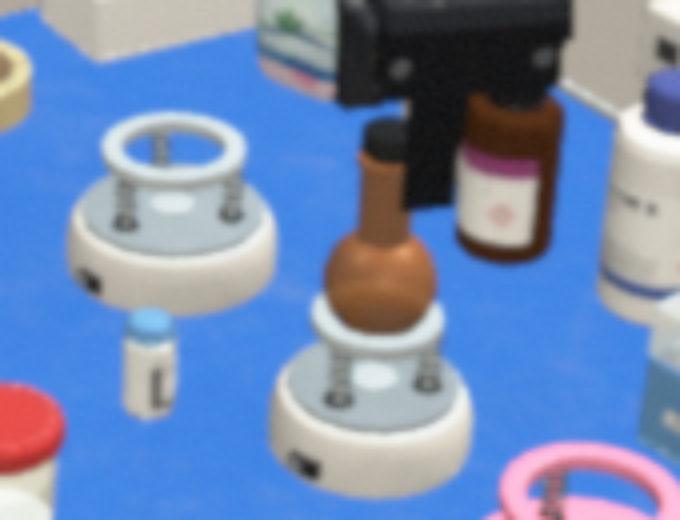

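View pics/w8.png

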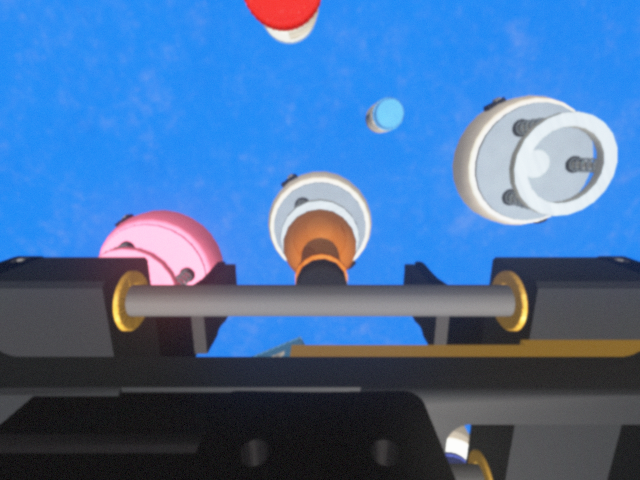

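Emit:
servo_tool([
  [[0,0,0],[-0.2,0,0],0],
  [[0,0,0],[-0.4,0,0],0],
  [[0,0,0],[-0.5,0,0],0],
  [[0,0,0],[-0.5,0,0],0],
  [[0,0,0],[-0.2,0,0],0],
  [[0,0,0],[0,0,0],0],
])

```text
t: 12.58
tool_pos: [592.1, -4.9, 215.9]
tcp_rot: [0.699, 0.115, 0.697, -0.115]
wrist_force: [0.3, 0.4, -0.3]
gripper_width: 1.003
```

```bash
python3 - <<'E'
from h import *
from plant import env
o=env.get_obs();plan(o,(455,209,209))
s=env.capture("scene"); cv2.imwrite("pics/s9.png",s)
t=env.capture("top"); cv2.imwrite("pics/t9.png",t)
T=env.get_calibration("top");S=env.get_calibration("scene")
d=cv2.inRange(s,(0,0,0),(48,48,48)); h=cv2.cvtColor(s,cv2.COLOR_BGR2HSV); am=cv2.inRange(h,(3,120,30),(18,255,220))
def pr(c,p): return cv2.projectPoints(np.array(p,float),c["rvec"],c["tvec"],c["K"],None)[0].reshape(-1,2)
print("expected upright: stopper/bulb",pr(S,[(590,-5,161),(590,-5,90.5)]))
print(cv2.boundingRect(blob(am,355,205,40,62)), cv2.boundingRect(blob(d,360,200,30,30)))
cv2.imwrite("pics/s9z.png",cv2.resize(s[180:310,280:450],None,fx=4,fy=4))
E
```

```text
pos [592.1  -4.9 215.9] dunits [ 0.132  3.173 -3.968] dist 254.13703338160568
toolz az -18.69 turn deg [ 0.    0.12 -0.05] units [ 0.     0.016 -0.007]
F [ 0.3  0.4 -0.3] grip 1.003 t 12.575
expected upright: stopper/bulb [[376.51972651 215.47023864]
 [373.99856157 250.4288708 ]]
(362, 218, 26, 44) (372, 212, 12, 8)
```

View pics/s9z.png

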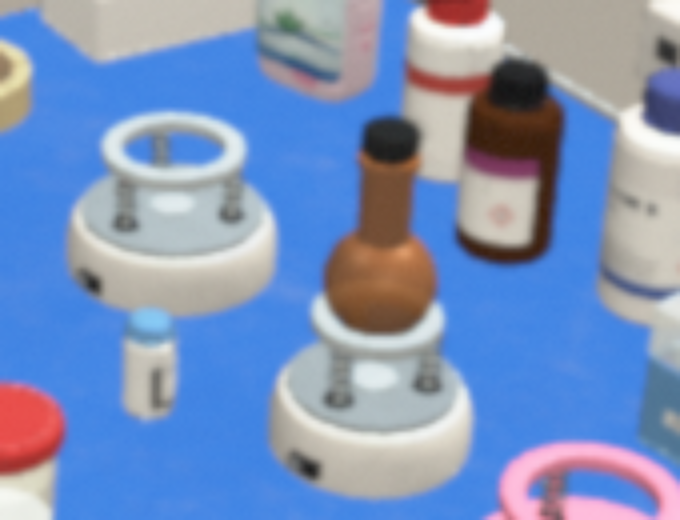

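Small flask stands upright: stopper-to-bulb shift is 2.3 px against 2.5 expected. Now to the large flask.

Emit:
servo_tool([
  [[0,0,0],[0,0.2,-0.25],0],
  [[0,0,0],[0,0.5,-0.6],0],
  [[0,0,0],[0,0.6,-0.7],0],
  [[0,0,0],[0,0.6,-0.7],0],
  [[0,0,0],[0,0.6,-0.7],0],
  [[0,0,0],[0,0.4,-0.5],0],
  [[0,0,0],[0,0.2,-0.3],0],
  [[0,0,0],[0,0,0],0],
])

```text
t: 13.68
tool_pos: [451.1, 213.3, 208.5]
tcp_rot: [0.696, 0.111, 0.7, -0.114]
wrist_force: [0.6, -0.6, 0.3]
gripper_width: 1.007
```

Emit:
servo_tool([
  [[0,0,0],[0,0,0],0],
])

```text
t: 13.8
tool_pos: [451.0, 212.8, 208.3]
tcp_rot: [0.696, 0.11, 0.701, -0.115]
wrist_force: [0.9, -0.4, -0.6]
gripper_width: 1.0
```

```bash
python3 - <<'E'
from h import *
from plant import env
o=env.get_obs();c=env.get_calibration("wrist"); im=env.capture("wrist")
cv2.imwrite("pics/w10.png",im);plan(o,(414.5,222,200))
d=cv2.inRange(im,(0,0,0),(115,85,75)); a=cv2.inRange(im,(0,0,0),(150,140,255))
B=(260,120,130,130)
for m,z in ((d,118),(a,30)):
    p=cv2.minEnclosingCircle(blob(m,*B)); print(p,onz(c,p[0],z))
E
```

```text
pos [451.  212.8 208.3] dunits [ 0.17  -0.054 -0.751] dist 38.56950472204424
toolz az -18.32 turn deg [ 0.   -0.33  0.4 ] units [ 0.    -0.042  0.049]
F [ 0.9 -0.4 -0.6] grip 1.0 t 13.8
((316.66943359375, 186.02491760253906), 17.183794021606445) [414.13707304 220.18044274 118.        ]
((318.13665771484375, 178.31365966796875), 30.928665161132812) [414.22927263 220.47217325  30.        ]
```

View pics/w10.png

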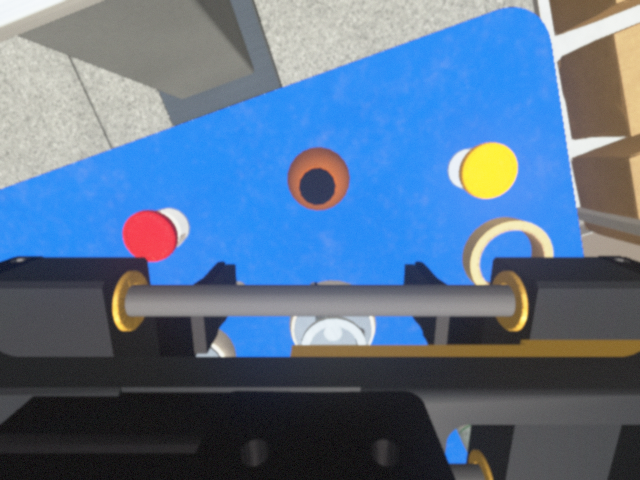

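Large flask stopper at (317,186), which gives (414.3, 221). That agrees with the top and scene views.

Emit:
servo_tool([
  [[0,-0.04,0.05],[0,-0.03,-0.4],0],
  [[0,0,0],[0,-0.03,-0.3],0],
  [[0,0,0],[0,0,0],0],
  [[0,0,0],[0.3,0,0],0],
  [[0,0,0],[0.3,0,0],0],
  [[0,0,0],[0,0,0],0],
])

```text
t: 14.6
tool_pos: [418.1, 217.8, 175.2]
tcp_rot: [0.698, 0.114, 0.698, -0.115]
wrist_force: [0.3, 0.0, 0.3]
gripper_width: 0.997
```

```bash
python3 - <<'E'
from h import *
from plant import env
o=env.get_obs();plan(o,(414.3,221.2,70));print(np.abs(o["qvel"]).max())
E
```

```text
pos [418.1 217.8 175.2] dunits [ 2.104  0.043 -0.094] dist 105.30919911933523
toolz az -18.67 turn deg [ 0.   -0.01  0.1 ] units [ 0.    -0.001  0.012]
F [0.3 0.  0.3] grip 0.997 t 14.6
0.01727734995553931
```

Emit:
servo_tool([
  [[0,0,0],[0.4,0.04,-0.09],0],
  [[0,0,0],[0.5,0,0],0],
  [[0,0,0],[0.5,0,0],0],
  [[0,0,0],[0.3,0,0],0],
  [[0,0,0],[0.2,0,0],0],
  [[0,0,0],[0,0,0],0],
])

```text
t: 15.35
tool_pos: [416.2, 221.0, 77.7]
tcp_rot: [0.698, 0.115, 0.697, -0.116]
wrist_force: [0.1, -0.3, -0.5]
gripper_width: 1.003
```

```bash
python3 - <<'E'
from h import *
from plant import env
o=env.get_obs();plan(o,(414.3,221.2,70));print(np.abs(o["qvel"]).max())
E
```

```text
pos [416.2 221.   77.7] dunits [ 0.153 -0.008 -0.036] dist 7.896216040639753
toolz az -18.76 turn deg [-0.    0.06  0.08] units [-0.     0.008  0.011]
F [ 0.1 -0.3 -0.5] grip 1.003 t 15.35
0.01804931803763543
```

Emit:
servo_tool([
  [[0,0,0],[0.1,0,-0.03],0],
  [[0,0,0],[0.06,0,0],0],
  [[0,0,0],[0,0,0],120],
  [[0,0,0],[0,0,0],170],
  [[0,0,0],[0,0,0],255],
  [[0,0,0],[0,0,0],255],
  [[0,0,0],[0,0,0],255],
  [[0,0,0],[0,0,0],255],
], grip_force=35)

```text
t: 16.35
tool_pos: [415.8, 222.5, 71.1]
tcp_rot: [0.699, 0.116, 0.697, -0.115]
wrist_force: [0.1, 0.4, 0.6]
gripper_width: 0.402
```

Emit:
servo_tool([
  [[0,0,0],[0,0,0],255],
  [[0,0,0],[0,0,0],255],
  [[0,0,0],[0,0,0],255],
  [[0,0,0],[0,0,0],255],
])

```text
t: 16.85
tool_pos: [415.8, 222.4, 71.1]
tcp_rot: [0.699, 0.116, 0.697, -0.115]
wrist_force: [-1.1, 0.5, 0.5]
gripper_width: 0.349
```

```bash
python3 - <<'E'
from h import *
from plant import env
o=env.get_obs();plan(o,(414.3,221.2,70));print(o["gripper_width"]*87)
E
```

```text
pos [415.8 222.4  71.1] dunits [ 0.022 -0.032 -0.021] dist 2.2255441315255875
toolz az -18.76 turn deg [ 0.    0.15 -0.08] units [ 0.     0.019 -0.01 ]
F [-1.1  0.5  0.5] grip 0.349 t 16.85
30.36228371937364
```

Emit:
servo_tool([
  [[0,0,0],[-0.1,0,0],255],
  [[0,0,0],[-0.3,0,0],255],
  [[0,0,0],[-0.5,0,0],255],
  [[0,0,0],[-0.5,0,0],255],
  [[0,0,0],[-0.5,0,0],255],
  [[0,0,0],[-0.5,0,0],255],
  [[0,0,0],[-0.2,0,0],255],
  [[0,0,0],[0,0,0],255],
])

```text
t: 17.85
tool_pos: [415.5, 221.9, 210.2]
tcp_rot: [0.699, 0.117, 0.696, -0.115]
wrist_force: [-0.1, -0.3, -1.9]
gripper_width: 0.348
```

```bash
python3 - <<'E'
from h import *
from plant import env
o=env.get_obs();plan(o,(643,164,205));print(o["gripper_width"]*87)
cv2.imwrite("pics/w11.png",env.capture("wrist"))
E
```

```text
pos [415.5 221.9 210.2] dunits [0.124 0.371 4.68 ] dist 234.8326980740575
toolz az -18.81 turn deg [ 0.    0.22 -0.21] units [ 0.     0.028 -0.026]
F [-0.1 -0.3 -1.9] grip 0.348 t 17.85
30.235339486946494
```

View pics/w11.png

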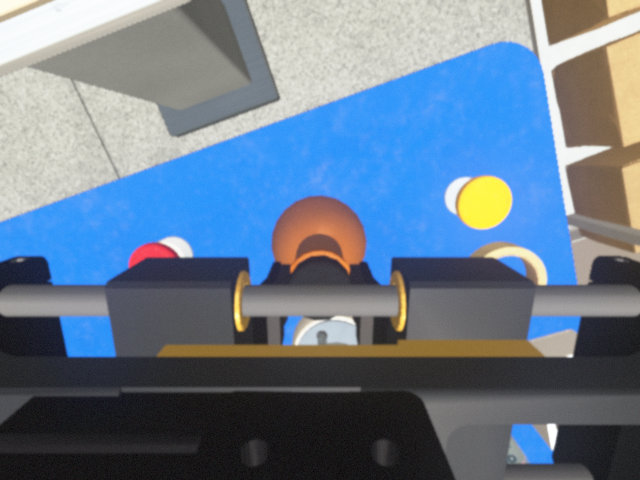

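Emit:
servo_tool([
  [[0,0,0],[0,0.03,0.3],255],
  [[0,0,0],[0,0.05,0.6],255],
  [[0,0,0],[0,0.06,0.8],255],
  [[0,0,0],[0,0.06,0.8],255],
  [[0,0,0],[0,0.06,0.8],255],
  [[0,0,0],[0,0.05,0.6],255],
  [[0,0,0],[0,0.05,0.4],255],
  [[0,0,0],[0,0,0.2],255],
])

```text
t: 18.9
tool_pos: [643.7, 159.6, 200.9]
tcp_rot: [0.697, 0.111, 0.698, -0.118]
wrist_force: [0.2, 0.6, -1.3]
gripper_width: 0.351
```

Emit:
servo_tool([
  [[0,0,0],[0,0,0],255],
  [[0,0,0],[0,0,0],255],
])

```text
t: 19.15
tool_pos: [643.6, 158.8, 199.6]
tcp_rot: [0.697, 0.111, 0.698, -0.119]
wrist_force: [0.4, -0.1, -2.0]
gripper_width: 0.35
```

```bash
python3 - <<'E'
from h import *
from plant import env
o=env.get_obs();c=env.get_calibration("wrist"); im=env.capture("wrist");plan(o,(596,179.2,205))
def pr(p): return cv2.projectPoints(np.array(p,float),c["rvec"],c["tvec"],c["K"],None)[0].reshape(-1,2)
th=np.linspace(0,2*np.pi,60);v=im.copy()
for x,y,r in ((595,179.5,27),(595,179.5,37)):
    for a in pr(np.stack([x+r*np.cos(th),y+r*np.sin(th),74+0*th],1)): v[int(round(a[1])),int(round(a[0]))]=(0,0,255)
print(pr([(595,179.5,74)]))
cv2.imwrite("pics/w12.png",v);cv2.imwrite("pics/w12z.png",cv2.resize(v[100:230,250:390],None,fx=4,fy=4,interpolation=cv2.INTER_NEAREST))
E
```

```text
pos [643.6 158.8 199.6] dunits [-0.108  0.079 -1.032] dist 52.011842416176776
toolz az -18.71 turn deg [ 0.   -0.02  0.63] units [ 0.    -0.003  0.078]
F [ 0.4 -0.1 -2. ] grip 0.35 t 19.15
[[326.76820818 165.44953975]]
```

View pics/w12z.png

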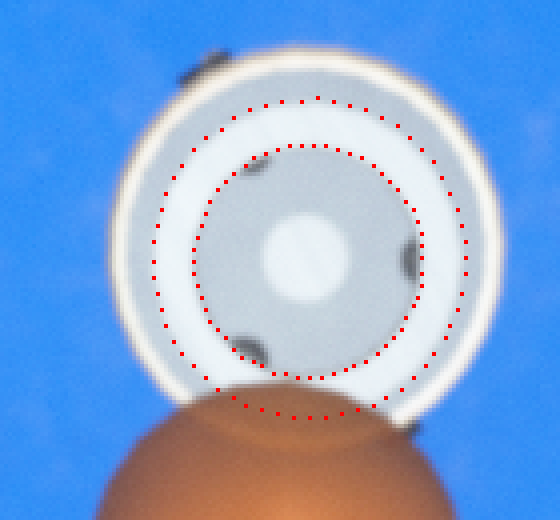

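View pics/w12.png

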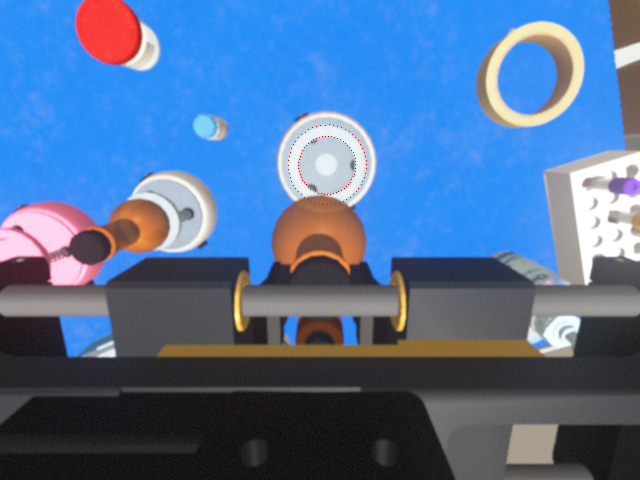

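The projected ring matches to about a pixel, so (595, 179.5) stands. Moving above it and correcting the tilt.

Emit:
servo_tool([
  [[0,0,0.08],[-0.05,0.04,-0.3],255],
  [[0,0,0],[0,0.03,-0.4],255],
  [[0,0,0],[0,0,-0.3],255],
  [[0,0,0],[0,0,0],255],
  [[0,0,0],[0,0,0],255],
])

```text
t: 19.82
tool_pos: [594.5, 180.2, 203.6]
tcp_rot: [0.698, 0.115, 0.698, -0.113]
wrist_force: [0.0, 0.1, -0.6]
gripper_width: 0.348
```

```bash
python3 - <<'E'
from h import *
from plant import env
o=env.get_obs();plan(o,(596,179.2,137.1)); print(np.abs(o["qvel"]).max())
E
```

```text
pos [594.5 180.2 203.6] dunits [ 1.33  -0.013  0.033] dist 66.53182731699556
toolz az -18.55 turn deg [ 0.    0.02 -0.19] units [ 0.     0.002 -0.024]
F [ 0.   0.1 -0.6] grip 0.348 t 19.825
0.008463892223480573
```

Emit:
servo_tool([
  [[0,0,-0.02],[0.2,-0.01,0.03],255],
  [[0,0,0],[0.4,0,0],255],
  [[0,0,0],[0.35,0,0],255],
  [[0,0,0],[0.15,0,0],255],
  [[0,0,0],[0.05,0,0],255],
  [[0,0,0],[0,0,0],255],
])

```text
t: 20.58
tool_pos: [597.4, 177.3, 142.1]
tcp_rot: [0.698, 0.114, 0.698, -0.115]
wrist_force: [-0.3, -0.3, -1.0]
gripper_width: 0.351
```

```bash
python3 - <<'E'
from h import *
from plant import env
o=env.get_obs();plan(o,(596,179.2,137.1)); print(np.abs(o["qvel"]).max())
s=env.capture("scene"); cv2.imwrite("pics/s13.png",cv2.resize(s[150:290,270:440],None,fx=4,fy=4))
E
```

```text
pos [597.4 177.3 142.1] dunits [ 0.1    0.027 -0.04 ] dist 5.530881927458768
toolz az -18.68 turn deg [-0.    0.04  0.1 ] units [-0.     0.005  0.012]
F [-0.3 -0.3 -1. ] grip 0.351 t 20.575
0.005501318938555024
```

View pics/s13.png

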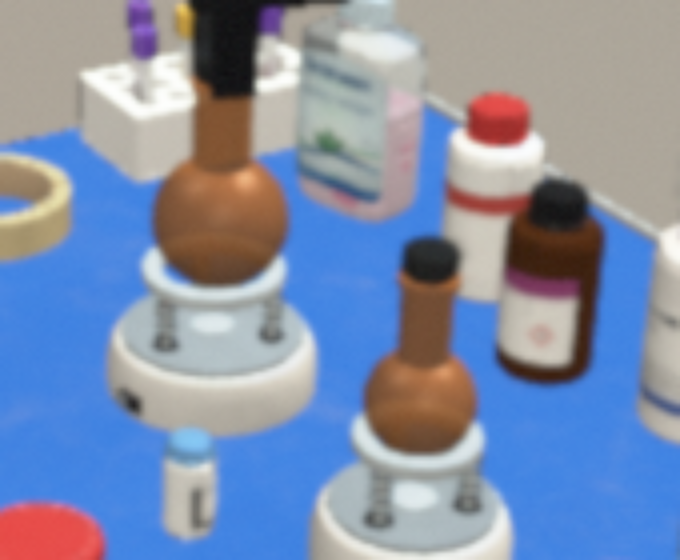

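Just above the ring. I'll correct the sideways offset, then touch down.

Emit:
servo_tool([
  [[0,0,0],[0,0.03,-0.04],255],
  [[0,0,0],[0.05,0,0],255],
  [[0,0,0],[0.06,0,0],255],
  [[0,0,0],[0,0,0],255],
])

```text
t: 21.12
tool_pos: [596.6, 180.1, 137.7]
tcp_rot: [0.699, 0.115, 0.697, -0.115]
wrist_force: [-0.4, 0.3, -1.6]
gripper_width: 0.351
```

```bash
python3 - <<'E'
from h import *
from plant import env
o=env.get_obs();plan(o,(596,179.2,137.1))
E
```

```text
pos [596.6 180.1 137.7] dunits [ 0.012 -0.021 -0.006] dist 1.2579522597585975
toolz az -18.66 turn deg [ 0.    0.14 -0.02] units [ 0.     0.017 -0.003]
F [-0.4  0.3 -1.6] grip 0.351 t 21.125
```

Emit:
servo_tool([
  [[0,0,0],[0.04,0,0],255],
  [[0,0,0],[0.03,0,0],255],
  [[0,0,0],[0,0,0],255],
])

```text
t: 21.5
tool_pos: [597.2, 180.5, 135.0]
tcp_rot: [0.699, 0.115, 0.696, -0.114]
wrist_force: [-0.6, 0.5, 2.0]
gripper_width: 0.345
```

```bash
python3 - <<'E'
from h import *
from plant import env
o=env.get_obs();plan(o,(596,179.2,121.1))
s=env.capture("scene"); cv2.imwrite("pics/s14.png",cv2.resize(s[150:290,270:440],None,fx=4,fy=4))
E
```

```text
pos [597.2 180.5 135. ] dunits [ 0.279 -0.033 -0.015] dist 14.046941587447023
toolz az -18.64 turn deg [ 0.   0.2 -0.1] units [ 0.     0.025 -0.013]
F [-0.6  0.5  2. ] grip 0.345 t 21.5
```

View pics/s14.png

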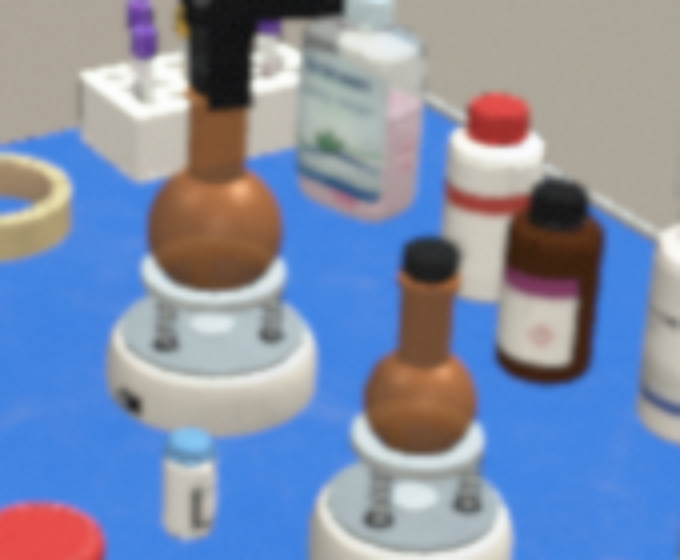

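Seated in the large ring. Pressing down now.

Emit:
servo_tool([
  [[0,0,0],[0.06,0,0],255],
  [[0,0,0],[0.06,0,0],255],
  [[0,0,0],[0.06,0,0],255],
  [[0,0,0],[0,0,0],255],
])

```text
t: 22.05
tool_pos: [597.7, 180.4, 126.4]
tcp_rot: [0.699, 0.115, 0.696, -0.114]
wrist_force: [-0.9, -0.9, 5.8]
gripper_width: 0.346
```

```bash
python3 - <<'E'
from h import *
from plant import env
o=env.get_obs();plan(o,(596,179.2,121.1))
E
```

```text
pos [597.7 180.4 126.4] dunits [ 0.106 -0.035 -0.025] dist 5.731222621408695
toolz az -18.66 turn deg [ 0.    0.25 -0.15] units [ 0.     0.031 -0.019]
F [-0.9 -0.9  5.8] grip 0.346 t 22.05
```

Emit:
servo_tool([
  [[0,0.03,-0.02],[0.06,-0.01,-0.01],255],
  [[0,0,0],[0.06,0,0],255],
  [[0,0,0],[0.04,0,0],255],
  [[0,0,0],[0,0,0],255],
])

```text
t: 22.55
tool_pos: [598.6, 180.4, 120.7]
tcp_rot: [0.699, 0.115, 0.697, -0.114]
wrist_force: [-3.1, -0.6, 8.3]
gripper_width: 0.348
```

```bash
python3 - <<'E'
from h import *
from plant import env
o=env.get_obs();plan(o,(596,179.2,121.1))
E
```

```text
pos [598.6 180.4 120.7] dunits [-0.009 -0.04  -0.042] dist 2.928891115388331
toolz az -18.67 turn deg [ 0.    0.16 -0.16] units [ 0.     0.021 -0.02 ]
F [-3.1 -0.6  8.3] grip 0.348 t 22.55
```

Emit:
servo_tool([
  [[0,0.02,-0.02],[0.04,-0.01,-0.04],255],
  [[0,0,0],[0.05,0,0],255],
  [[0,0,0],[0.05,0,0],255],
])

```text
t: 22.92
tool_pos: [600.5, 180.5, 119.9]
tcp_rot: [0.701, 0.117, 0.695, -0.113]
wrist_force: [-5.8, -2.6, 23.2]
gripper_width: 0.343
```

```bash
python3 - <<'E'
from h import *
from plant import env
o=env.get_obs();plan(o,(596,179.2,121.1))
s=env.capture("scene"); cv2.imwrite("pics/s15.png",cv2.resize(s[150:290,270:440],None,fx=4,fy=4))
o=env.get_obs();plan(o,(596,179.2,121.1))
E
```

```text
pos [600.5 180.5 119.9] dunits [-0.025 -0.053 -0.076] dist 4.801309263326581
toolz az -18.72 turn deg [ 0.    0.42 -0.34] units [ 0.     0.052 -0.042]
F [-5.8 -2.6 23.2] grip 0.343 t 22.925
pos [600.6 180.4 119.9] dunits [-0.025 -0.052 -0.079] dist 4.868327262577515
toolz az -18.73 turn deg [ 0.    0.43 -0.34] units [ 0.     0.054 -0.043]
F [-4.7 -2.2 21.6] grip 0.349 t 22.975
```

View pics/s15.png

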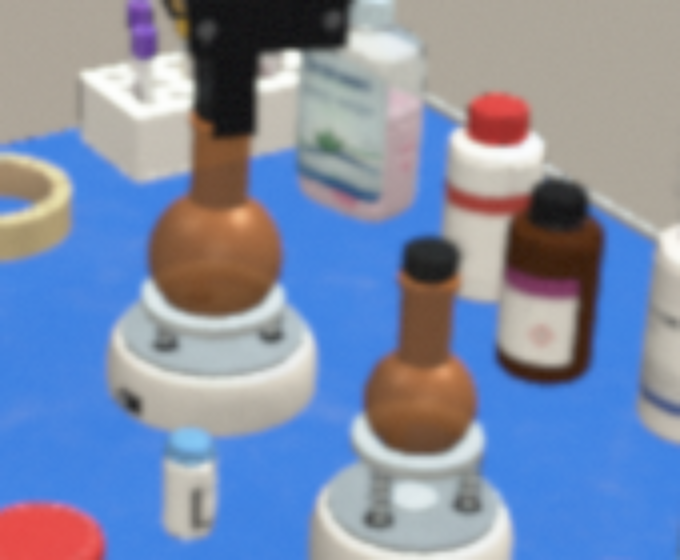

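At the stop with 22 N, but the hand has drifted about 3–4 mm in x. I'll bring it back over the ring while keeping the push.

Emit:
servo_tool([
  [[0,0.05,-0.04],[0.02,-0.02,-0.08],255],
  [[0,0.03,-0.02],[0.03,-0.02,-0.06],255],
])

```text
t: 23.22
tool_pos: [596.0, 180.8, 120.1]
tcp_rot: [0.698, 0.116, 0.697, -0.115]
wrist_force: [3.3, 0.5, 9.5]
gripper_width: 0.351
```

```bash
python3 - <<'E'
from h import *
from plant import env
o=env.get_obs();plan(o,(596,179.2,121.1))
E
```

```text
pos [596.  180.8 120.1] dunits [-0.02  -0.03   0.011] dist 1.8587157380229635
toolz az -18.78 turn deg [ 0.    0.09 -0.08] units [ 0.     0.011 -0.01 ]
F [3.3 0.5 9.5] grip 0.351 t 23.225
```

Emit:
servo_tool([
  [[0,0.02,-0.02],[0.06,-0.01,-0.01],255],
  [[0,0.02,-0.02],[0.06,0,-0.02],255],
])

```text
t: 23.48
tool_pos: [598.8, 181.0, 119.7]
tcp_rot: [0.699, 0.116, 0.696, -0.115]
wrist_force: [-4.3, -3.0, 24.8]
gripper_width: 0.344
```

```bash
python3 - <<'E'
from h import *
from plant import env
o=env.get_obs();plan(o,(596,179.2,121.1))
E
```

```text
pos [598.8 181.  119.7] dunits [-0.029 -0.052 -0.041] dist 3.6286178867560333
toolz az -18.82 turn deg [ 0.    0.25 -0.13] units [ 0.     0.031 -0.016]
F [-4.3 -3.  24.8] grip 0.344 t 23.475
```

Emit:
servo_tool([
  [[0,0.03,-0.02],[0.04,-0.03,-0.04],255],
])

```text
t: 23.6
tool_pos: [598.1, 180.5, 119.9]
tcp_rot: [0.699, 0.116, 0.696, -0.115]
wrist_force: [-0.4, -0.4, 13.0]
gripper_width: 0.346
```

```bash
python3 - <<'E'
from h import *
from plant import env
o=env.get_obs();plan(o,(596,179.2,121.1))
s=env.capture("scene");o=env.get_obs();plan(o,(596,179.2,121.1))
cv2.imwrite("pics/s16.png",cv2.resize(s[150:290,270:440],None,fx=4,fy=4))
cv2.imwrite("pics/t16.png",env.capture("top"));w=env.capture("wrist");cv2.imwrite("pics/w16.png",w)
o=env.get_obs();plan(o,(596,179.2,121.1))
S=env.get_calibration("scene")
def pr(c,p): return cv2.projectPoints(np.array(p,float),c["rvec"],c["tvec"],c["K"],None)[0].reshape(-1,2)
print("upright neck/bulb px",pr(S,[(595,179.5,130),(595,179.5,80)]))
h=cv2.cvtColor(s,cv2.COLOR_BGR2HSV); am=cv2.inRange(h,(3,110,30),(18,255,230))
for y in range(180,230,2):
    x=np.flatnonzero(am[y,300:350])+300
    if len(x): print(y,x.min(),x.max(),(x.min()+x.max())/2,end=" | ")
E
```

```text
pos [598.1 180.5 119.9] dunits [-0.024 -0.037 -0.031] dist 2.710096018516567
toolz az -18.84 turn deg [ 0.    0.18 -0.12] units [ 0.     0.023 -0.015]
F [-0.4 -0.4 13. ] grip 0.346 t 23.6
pos [598.  180.5 119.8] dunits [-0.025 -0.038 -0.03 ] dist 2.7282721465809012
toolz az -18.84 turn deg [ 0.    0.18 -0.13] units [ 0.     0.023 -0.016]
F [-1.8  0.5 15.4] grip 0.344 t 23.65
pos [598.1 180.6 119.8] dunits [-0.025 -0.04  -0.031] dist 2.8207507865610775
toolz az -18.83 turn deg [ 0.    0.19 -0.13] units [ 0.     0.024 -0.016]
F [-2.  -0.5 16.2] grip 0.346 t 23.75
upright neck/bulb px [[323.14102067 191.30730402]
 [322.70350251 213.58804837]]
180 317 321 319.0 | 182 318 322 320.0 | 184 318 330 324.0 | 186 318 330 324.0 | 188 318 330 324.0 | 190 318 329 323.5 | 192 318 329 323.5 | 194 319 329 324.0 | 196 319 329 324.0 | 198 318 329 323.5 | 200 315 331 323.0 | 202 313 334 323.5 | 204 311 335 323.0 | 206 310 337 323.5 | 208 309 337 323.0 | 210 309 338 323.5 | 212 308 338 323.0 | 214 308 338 323.0 | 216 308 338 323.0 | 218 309 337 323.0 | 220 310 337 323.5 | 222 311 335 323.0 | 224 312 334 323.0 | 226 315 331 323.0 |
```

View pics/s16.png

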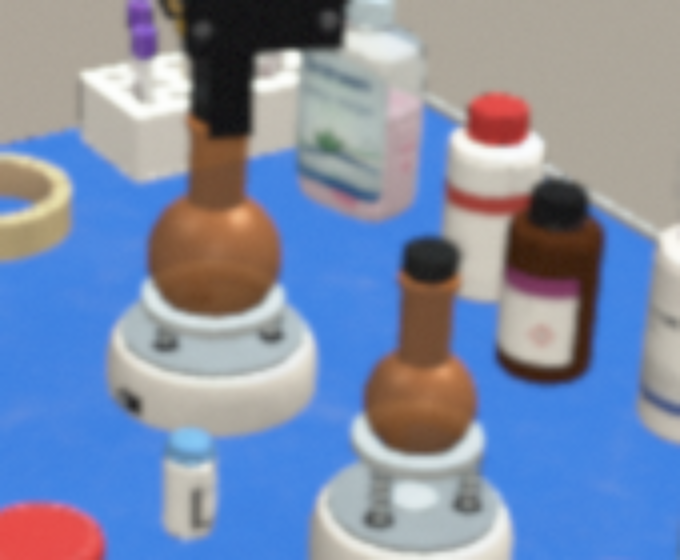

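View pics/w16.png

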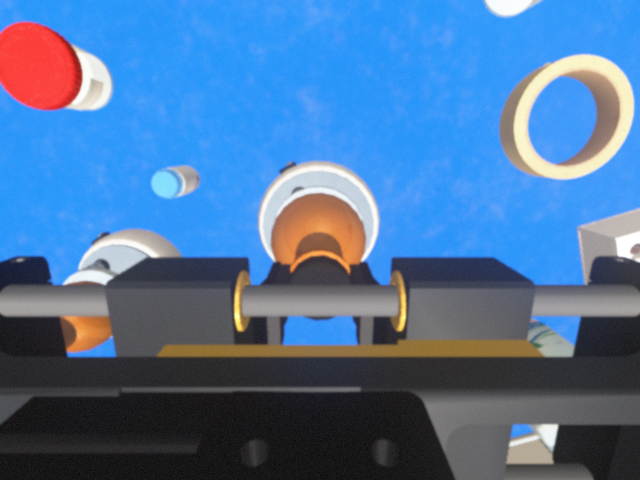

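View pics/t16.png

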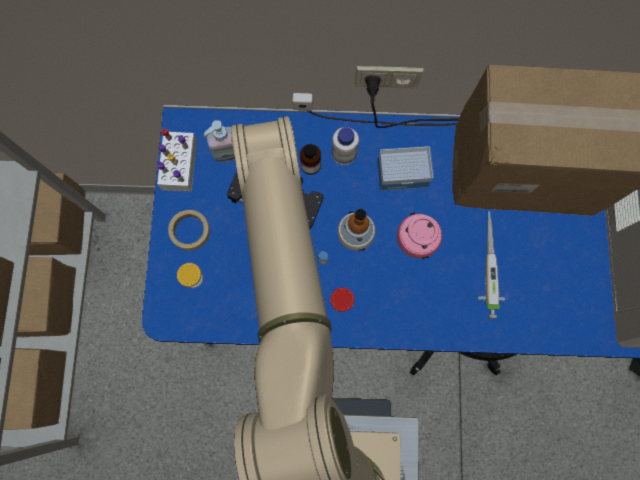

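The ring is at its lower stop: 16 N held, well over the roughly 9 N needed. The large flask is upright, the small flask stands in its ring, and the cups and vial are where they started, so I'm handing in.

```bash
python3 - <<'E'
from plant import env
print(env.get_obs()["wrist_force"],env.sign_off())
E
```

```text
the job is handed in; nothing more can be done
[-1.97650648 -0.53056371 16.22227988] None
```

I handed the job in at about 23.8 s. The small flask stands released in the small ring, and the large flask is held pressed down in the large ring.

- **Small flask:** it stood upright after release. In the scene picture the stopper sat 2.3 px from the bulb, against 2.5 px expected for an upright flask.
- **Large flask:** the hand went down about 16 mm after contact. The push rose sharply at the stop and read a steady 13–16 N at the end, against about 8.6 N needed on top of the flask's weight. The neck and bulb line up within about 1 px.
- **Bystanders:** in the last top view both cups and the vial are at their starting pixels, and the pink mixer was not touched.
- **Disagreements:** while pressing, the hand drifted about 4 mm in x and the push reached 25 N, so I recentred it. It still ended about 3 mm from my estimate of the ring centre, with a side force of about 2 N. The first top-view estimates of the rings' x position were 2–3 mm short; the wrist view confirmed the corrected values.

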